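# Loosen the collet ring by two full turns

## Task

Two collet fixtures stand on the bench. On the one that holds a turned spindle, roll a fingertip along the knurled rim of the closing ring to loosen it, counter-clockwise seen from above, by two full turns, so that its white index line comes back for the second time to where it started (to within an eighth of a turn), then take the hand away. Grasp and lift nothing: leave the spindle standing seated in the fixture, the empty fixture's ring as it is, and the other things on the bench where they are.

Things in the scene. Friction and masses are not known exactly. Their poses are not given: they have to be found in the camera images.
- loaded_ring (a joint): turn of the knurled dark-steel closing ring of the fixture that holds the spindle, rad. 0 = tight, a stop; grows counter-clockwise seen from above (loosening), 6.283 per full turn, counting on over several turns. It keeps its height. Friction holds it: about 2 N along the rim keeps it turning, and it stops where it is left. All starts are at 0
- loaded_center (a point): on the ring's vertical axis at mid-height of its rim, 56 mm above the bench. Ring: 104 mm across 40 upright round ridges 5 mm wide; underside 40 mm, top 72 mm above the bench. Below it a fixed 88 mm column on a 130 mm square foot 12 mm thick; inside it a fixed 66 mm nose, 80 mm high, with a 47 mm bore. No other thing within 90 mm of the axis
- loaded_line (a point): the short white index line (14 x 6 mm) on the top face of that ring, its middle 41 mm from the axis, 72 mm above the bench; it goes round with the ring. At the start (tight) it lies in any direction
- empty_center (a point): the same point of the second, identical fixture, whose bore is empty
- empty_ring (a joint): turn of the empty fixture's ring, rad, counter-clockwise from above; starts at 0 and is to be left so
- spindle: the turned aluminium spindle standing upright in the loaded fixture's bore: 44 mm shank in the bore, 54 mm flange over the nose, 25 mm stub; 66 mm tall, its top 109 mm above the bench; origin at the centre of its underside, z up. Loose, it sits by its own weight
- bushing: bystander: brass bushing 44 mm across, 35 mm tall, between the fixtures; origin at its underside
- blank: bystander: stepped steel blank 40 mm across, 48 mm tall, between the fixtures; origin at its underside
- vblock: bystander: dark steel block 50 x 40 x 30 mm, at the left; origin at its underside
- oilcan: bystander: grey can 60 mm across, 110 mm tall, at the right; origin at its underside
- wrench: bystander: wrench lying at the right; origin at its underside
- brush: bystander: brush lying behind the fixtures; origin at its underside
- caliper: bystander: caliper lying behind the fixtures, 14 mm tall; origin at its underside

How it is judged:
On the way, in this order (a step that is already met when the one before it is completed fails the run):
1. the loaded fixture's ring has been loosened by one full turn (value of joint loaded_ring above 6.28 rad).
2. the ring has been loosened by two full turns, to within an eighth of a turn (value of joint loaded_ring between 11.766 and 13.366 rad), for 0.2 s.
At the end, for the whole second after the job is handed in: the loaded fixture's ring stands still two full turns (12.57 rad) from tight, within 0.8 rad; the spindle stands upright and at rest in its bore; the empty fixture's ring is within 0.3 rad of its start (all of step 2 and velocity of joint loaded_ring between -0.05 and 0.05 rad/s and value of joint empty_ring below 0.3 rad and horizontal distance between spindle and loaded_center below 0.008 m and angle between spindle's own z axis and vertical below 0.15 rad and height (world z) of spindle below 0.05 m and linear speed of spindle below 0.02 m/s); the robot touches nothing.
It fails at once if the spindle is lifted (more than 8 mm) or tipped (height (world z) of spindle above 0.0512 m or angle between spindle's own z axis and vertical above 0.25 rad).
It fails at once if the empty fixture's ring is turned (more than 0.3 rad) (value of joint empty_ring above 0.3 rad).
It fails at once if a bystander is moved by more than 20 mm (distance of any of bushing, blank, vblock, oilcan, wrench, brush, caliper from where it was at the start of the episode above 0.02 m).
It also fails if it takes over 67 s, if anything falls off the work surface, if the arm or the gripper's body presses on something with over 40 N, if the wrist force passes 120 N, or if a joint passes its speed limit or range.

## Robot

A 6-joint arm with a two-finger parallel gripper is mounted at the origin on the work surface. World frame = base frame: x ahead of the robot, y to its left, z up, the work surface at z = 0. Lengths are in m, angles in rad, forces in N, time in s.
With the tool pointing down it reaches from about 0.325 to 0.9 m from the base axis. Payload 3.5 kg.
Tool frame: the origin (TCP) lies at the very end of the fingers, on their centre line; the grasp point (between the pads) lies 19 mm behind it; z points along the fingers, y is the line along which they close (so a half turn about z gives the same grasp; the last joint's range is limited). The gripper opens to 85 mm and grips with 20 to 120 N. Pads are 22 mm wide; open, the fingers measure 114 mm over their backs; the gripper's body (76 mm by 85 mm) begins 54 mm behind the grasp point. The pads swing forward as they close: fully open they stand 13 mm farther back than shut.
Start: joints at [1.077, 0.276, -0.026, 1.268, 0, 1.467], TCP at [0.238, 0.578, 0.231] pointing down, gripper open.
Joint ranges: [-3.12, 3.12], [-0.85, 1.88], [-1.08, 1.24], [-1.95, 2.15], [-1.57, 1.53], [-3.14, 3.14]. Speed limits (rad/s): [2.57, 2.57, 3.14, 3.14, 3.14, 3.14].

## Interface

Orientations are given as [roll, pitch, yaw] about the fixed x, y, z axes, in that order (R = Rz(yaw) Ry(pitch) Rx(roll)).
In Python, from bench import robot, vision, ticket gives the robot as it stands. Calls block until the motion is done:
- robot.move_pose(position, orientation): joint-space move of the TCP to a pose.
- robot.move_straight(position, v=0.15, frame=None, contact_N=None): straight line of the TCP; frame=None keeps the orientation; v is the mean speed in m/s. With contact_N (N) it stops when the force on the tool has changed by that much, and returns True; else False.
- robot.move_j(angles): joint-space move.
- robot.set_gripper(opening): opening from 0.0 (shut) to 1.0 (fully open); the grip force is fixed at half the most; returns when the fingers have stopped.
- robot.dwell(seconds).
- robot.solve_ik(position, orientation): joint angles nearest the present ones, or None.
- robot.observe(): the state.
- vision.grab_frame(name): name is "side" or "top" or "wrist"; returns a dict with "color" (420x560x3 uint8, blue, green, red), "fx", "fy", "cx", "cy" (pixels), "world_from_camera" (4x4, takes a point from camera to world coordinates). Camera axes: x right, y down, z forward; pixel columns grow to the right and rows downward; lengths in m; the calibration is good to about 2 mm. The wrist camera is an equidistant fisheye: a pixel r from the principal point sees the ray r / f radians off the axis. A picture is of the moment at which its call begins. There is no depth.
A pose or a line that the arm cannot do raises robot.MotionError and nothing moves.
- ticket.hand_in(): hands the job in; it is judged then, once.
The state is a dict: "t": time; "joints": joint angles; "qvel": joint speeds; "tau": joint torques, N m; "eef_pos": TCP position; "tcp_rot": TCP orientation; "contact_force": force on the tool from outside, world axes, zero at the start; "ft_torque": the same for the moment, N m; "finger_gap": opening from 0.0 (shut) to 1.0 (fully open); "gripper_force": force on a finger pad.
Only numpy, scipy, OpenCV 4.12 (cv2) and the standard library are available. Lean on these libraries where they do the work, as an engineer would, in place of code of your own. Each camera call takes 0.05 s, during which the arm holds its last target. There are 200 camera calls.

## Working session

There is one attempt and no reset: what is moved stays moved. The work goes in short steps, each a Python script; the robot and the scene stay as the last script left them, time stands still between calls to the robot, and variables do not carry over. Pictures are saved under pics/ and viewed, at most 10 in all, crops included, and the job is handed in when it is done.

```bash
mkdir -p pics; ls; python3 - <<'E'
from bench import robot, vision, ticket
import cv2
for n in ("top","side"):
    f=vision.grab_frame(n); cv2.imwrite(f"pics/{n}0.png",f["color"])
    print(n,f["fx"],f["fy"],f["cx"],f["cy"],f["world_from_camera"].round(4).tolist() if hasattr(f["world_from_camera"],'round') else f["world_from_camera"])
o=robot.observe();print(o)
E
```

```text
pics
top 386.81313304366546 386.81313304366546 279.94063134719164 209.95751580829133 [[-0.028, -0.9968, 0.0749, 0.5202], [-0.9996, 0.0276, -0.0067, -0.0072], [0.0046, -0.075, -0.9972, 1.0665], [0.0, 0.0, 0.0, 1.0]]
side 402.96044632706906 402.96044632706906 274.31404764931943 216.21337510073423 [[0.9411, -0.2204, 0.2566, 0.3709], [-0.3382, -0.6059, 0.7201, -0.6813], [-0.0032, -0.7644, -0.6447, 0.6813], [0.0, 0.0, 0.0, 1.0]]
{'t': 0.1, 'joints': array([ 1.07659942e+00,  2.77071072e-01, -2.77428851e-02,  1.26803215e+00,
        2.91930796e-06,  1.46739751e+00]), 'qvel': array([ 0.00167547, -0.00121739,  0.00413439,  0.00128632, -0.00211268,
       -0.000314  ]), 'tau': array([ 5.10604150e-04, -4.46706748e+01,  2.96129322e+01,  8.45327508e-03,
       -8.26510768e-05,  1.84196061e-06]), 'eef_pos': array([0.23774492, 0.57724067, 0.23026317]), 'tcp_rot': array([-3.13955412e+00, -2.14470742e-04,  2.75079433e+00]), 'contact_force': array([1.08128819, 0.2730767 , 0.8608683 ]), 'ft_torque': array([-0.01525997, -0.03386317, -0.00956959]), 'gripper_force': 0.0, 'finger_gap': 1.004138499717116}
```

View pics/top0.png

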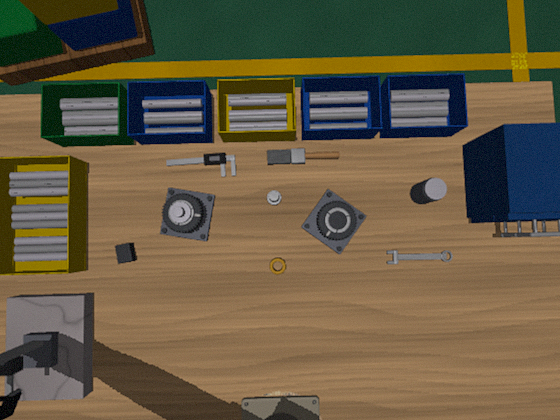

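View pics/side0.png

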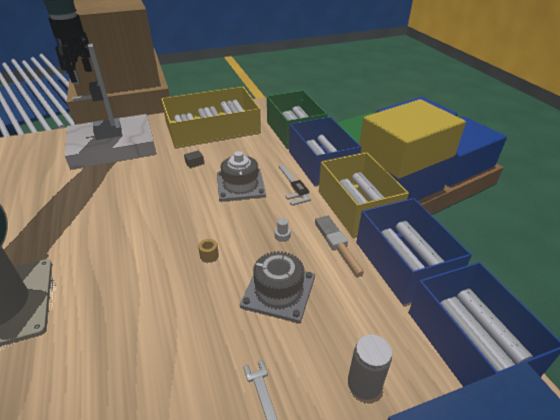

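The loaded fixture is the left one: top view about (184,212), with its white line to the right near (197,215). The empty fixture is at about (337,221). Next I'll measure the loaded fixture's centre and the line direction.

```bash
cat > h.py <<'E'
from bench import robot, vision, ticket
import numpy as np, cv2
def ray(f,u,v):
    T=np.array(f["world_from_camera"]); d=np.array([(u-f["cx"])/f["fx"],(v-f["cy"])/f["fy"],1.])
    return T[:3,3],T[:3,:3]@d
def plane(f,u,v,z):
    o,d=ray(f,u,v); return o+d*(z-o[2])/d[2]
def pix(f,p):
    T=np.array(f["world_from_camera"]); c=T[:3,:3].T@(np.array(p)-T[:3,3])
    return np.array([f["cx"]+f["fx"]*c[0]/c[2],f["cy"]+f["fy"]*c[1]/c[2]])
def rectify(f,c,z=0.072,half=.1,n=400):
    "metric picture of plane z about c: right = +x, up = +y"
    w=[(c[0]-half,c[1]+half),(c[0]+half,c[1]+half),(c[0]+half,c[1]-half),(c[0]-half,c[1]-half)]
    H=cv2.getPerspectiveTransform(np.float32([pix(f,(*q,z)) for q in w]),np.float32([(0,0),(n,0),(n,n),(0,n)]))
    return cv2.warpPerspective(f["color"],H,(n,n))
E
python3 - <<'E'
from h import *
t=vision.grab_frame("top"); s=vision.grab_frame("side")
c=plane(t,184,212,.072); print("centre guess",c, "stub top",plane(t,181,212,.109),"side",plane(s,239,156,.109))
print("granite corners",[plane(t,*q,.03).round(3) for q in ((95,293),(92,397))])
a=rectify(t,c); b=rectify(s,c); cv2.imwrite("pics/rect0.png",np.hstack([a,b]))
E
```

```text
centre guess [0.59644887 0.23315975 0.072     ] stub top [0.59381896 0.23164234 0.109     ] side [0.59432106 0.22556995 0.109     ]
granite corners [array([0.392, 0.48 , 0.03 ]), array([0.126, 0.485, 0.03 ])]
```

View pics/rect0.png

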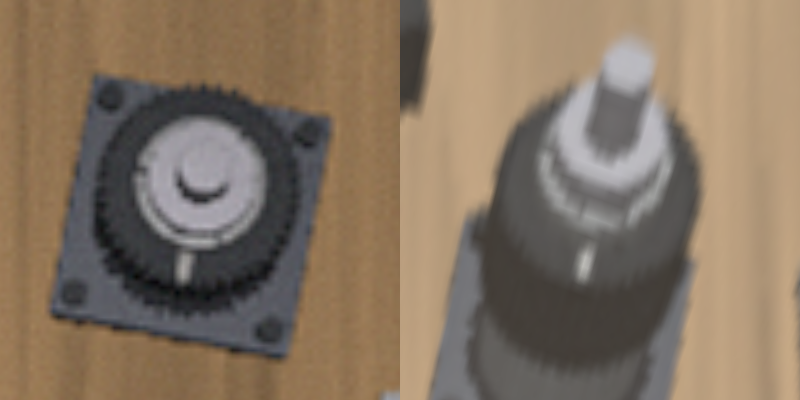

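Fitting the ring, foot and stub consistently puts the axis at about (0.595, 0.2385), with the line pointing at about −98°. I'll go up, over and down beside the rim, touch it, and try a short stroke.

```bash
cat >> h.py <<'E'
C=np.array([.595,.2385]); Z=.054
def P(phi,r,z=Z): return [C[0]+r*np.cos(phi),C[1]+r*np.sin(phi),z]
def O(phi): return [np.pi,0,phi+np.pi]
def fr(phi,f0):
    F=np.array(robot.observe()["contact_force"])-f0
    return F[0]*np.cos(phi)+F[1]*np.sin(phi), -F[0]*np.sin(phi)+F[1]*np.cos(phi)
def touch(phi):
    robot.move_pose(P(phi,.09,.2),O(phi)); robot.move_straight(P(phi,.09),v=.15)
    robot.dwell(.2); f0=np.array(robot.observe()["contact_force"])
    hit=robot.move_straight(P(phi,.056),v=.03,contact_N=5)
    p=robot.observe()["eef_pos"]; r=np.hypot(*(p[:2]-C)); print("touch",hit,"r",r.round(4),"F",np.round(fr(phi,f0),1),"t",robot.observe()["t"]); return r,f0
def stroke(phi0,phi1,r,f0,Ft=12,step=np.radians(8),v=.07):
    n=int(np.ceil((phi1-phi0)/step)); log=[]
    for p in np.linspace(phi0,phi1,n+1):
        robot.move_straight(P(p,r),v=v,frame=O(p)); a,b=fr(p,f0); log.append((round(np.degrees(p)),round(r*1e3,1),round(a,1),round(b,1)))
        r-=np.clip(1e-4*(Ft-a),-6e-4,6e-4)
    print(log[::4],"t",robot.observe()["t"]); return r
def leave(phi): robot.move_straight(P(phi,.09),v=.1); robot.move_straight(P(phi,.09,.2),v=.2)
E
python3 - <<'E'
from h import *
robot.set_gripper(0.0)
p=robot.observe()["eef_pos"]; robot.move_straight([p[0],p[1],.36],v=.25)
for ph in (-2.1,0,2.1):
    q=robot.solve_ik(P(ph,.065),O(ph)); print(ph,None if q is None else np.round(q,2))
r,f0=touch(-2.1)
r=stroke(-2.1,-1.4,r,f0)
print(r)
E
```

```text
-2.1 [ 0.2   0.36 -0.31  0.9   0.    2.3 ]
0 [ 0.25  0.53 -0.04  1.    0.    0.25]
2.1 [ 0.38  0.43 -0.21  0.93  0.   -1.72]
touch True r 0.0611 F [-1.1 -0.7] t 5.85
[(-120, np.float64(61.1), np.float64(-0.1), np.float64(-0.2)), (-94, np.float64(58.7), np.float64(6.1), np.float64(1.2))] t 7.7
0.05742409648020904
```

```bash
python3 - <<'E'
from h import *
o=robot.observe(); f0=np.zeros(3)
F=fr(-1.4,f0); print(F)
r=stroke(-1.4,0.2,.0575,f0); 
t=vision.grab_frame("top"); s=vision.grab_frame("side")
cv2.imwrite("pics/rect1.png",np.hstack([rectify(t,C),rectify(s,C)])); print(r)
E
```

```text
(np.float64(8.93049256618953), np.float64(1.0052641677617442))
[(-80, 57.5, np.float64(10.0), np.float64(0.5)), (-50, np.float64(57.1), np.float64(12.2), np.float64(-0.6)), (-19, np.float64(57.1), np.float64(11.7), np.float64(0.2)), (11, np.float64(57.0), np.float64(12.0), np.float64(-0.1))] t 11.35
0.056983521733176945
```

View pics/rect1.png

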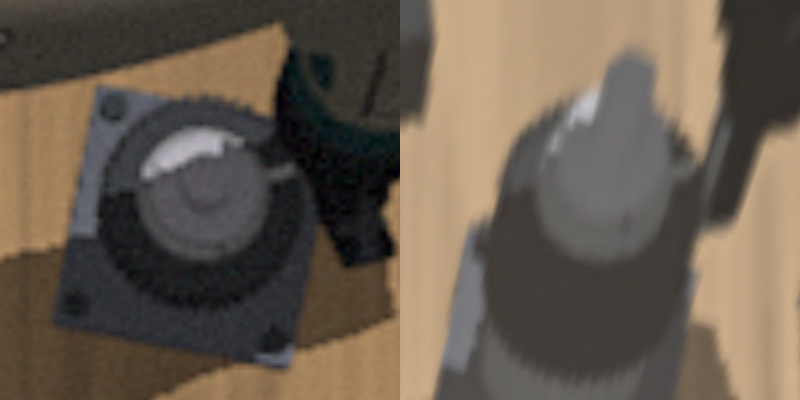

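The line went from −98° to about +17° while the finger went to 11°, so the ring follows the finger (115° turned so far) apart from slip before full pressure. Continuing with a firm press-in before the next stroke.

```bash
cat >> h.py <<'E'
def press(phi,r,f0,F=9):
    r=min(r,.0605)
    while fr(phi,f0)[0]<F and r>.055: r-=4e-4; robot.move_straight(P(phi,r),v=.02)
    print("pressed",round(r,4),np.round(fr(phi,f0),1)); return r
E
python3 - <<'E'
from h import *
f0=np.zeros(3)
r=stroke(.2,2.6,.057,f0); leave(2.6)
t=vision.grab_frame("top"); s=vision.grab_frame("side")
cv2.imwrite("pics/rect2.png",np.hstack([rectify(t,C),rectify(s,C)]))
r,f0=touch(-2.4); r=press(-2.4,r,f0); r=stroke(-2.4,2.5,r,f0); leave(2.5)
t=vision.grab_frame("top"); s=vision.grab_frame("side")
cv2.imwrite("pics/rect3.png",np.vstack([np.hstack([rectify(t,C),rectify(s,C)])]))
a=cv2.imread("pics/rect2.png"); b=cv2.imread("pics/rect3.png")
cv2.imwrite("pics/r23.png",np.vstack([a[50:350],b[50:350]])); print(robot.observe()["t"])
E
```

```text
[(11, 57.0, np.float64(11.0), np.float64(-0.1)), (42, np.float64(57.0), np.float64(13.7), np.float64(0.2)), (73, np.float64(57.0), np.float64(12.9), np.float64(0.6)), (103, np.float64(57.4), np.float64(13.3), np.float64(-0.1)), (134, np.float64(57.7), np.float64(12.4), np.float64(-0.2))] t 16.8
touch True r 0.0614 F [-0.1 -0. ] t 24.4833
pressed 0.0569 [10.5 -1.3]
[(-138, 56.9, np.float64(9.9), np.float64(0.1)), (-106, np.float64(56.3), np.float64(11.2), np.float64(-0.1)), (-75, np.float64(56.1), np.float64(12.2), np.float64(0.5)), (-44, np.float64(56.0), np.float64(12.3), np.float64(0.3)), (-13, np.float64(55.8), np.float64(10.8), np.float64(1.4)), (18, np.float64(55.7), np.float64(12.0), np.float64(1.2)), (50, np.float64(55.9), np.float64(12.9), np.float64(0.4)), (81, np.float64(56.4), np.float64(14.5), np.float64(0.7)), (112, np.float64(57.3), np.float64(14.4), np.float64(0.1)), (143, np.float64(58.2), np.float64(11.3), np.float64(-0.3))] t 37.1833
38.6333
```

View pics/r23.png

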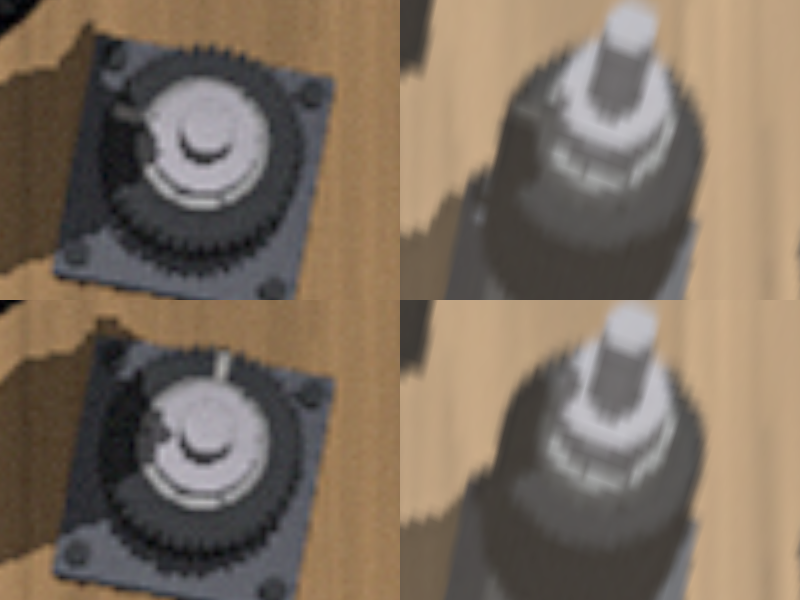

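Finger angle and line agree: 252° after stroke 1, then +281° (line now at 75°), for a total of about 533°. 187° remains.

```bash
python3 - <<'E'
from h import *
a=-1.9; b=a+np.radians(187)
r,f0=touch(a); r=press(a,min(r,.0585),f0); r=stroke(a,b,r,f0,v=.08); leave(b)
t=vision.grab_frame("top"); s=vision.grab_frame("side")
cv2.imwrite("pics/rect4.png",np.hstack([rectify(t,C),rectify(s,C)])); print(robot.observe()["t"])
E
```

```text
touch True r 0.061 F [ 0.3 -0.6] t 44.3333
pressed 0.0565 [10.5  0.4]
[(-109, 56.5, np.float64(10.0), np.float64(-0.7)), (-78, np.float64(56.1), np.float64(12.3), np.float64(0.8)), (-47, np.float64(56.3), np.float64(13.2), np.float64(0.0)), (-15, np.float64(56.7), np.float64(13.2), np.float64(-0.1)), (16, np.float64(57.0), np.float64(13.0), np.float64(-0.2)), (47, np.float64(57.5), np.float64(13.1), np.float64(-0.5)), (78, np.float64(57.9), np.float64(13.7), np.float64(0.4))] t 52.7167
54.175
```

View pics/rect4.png

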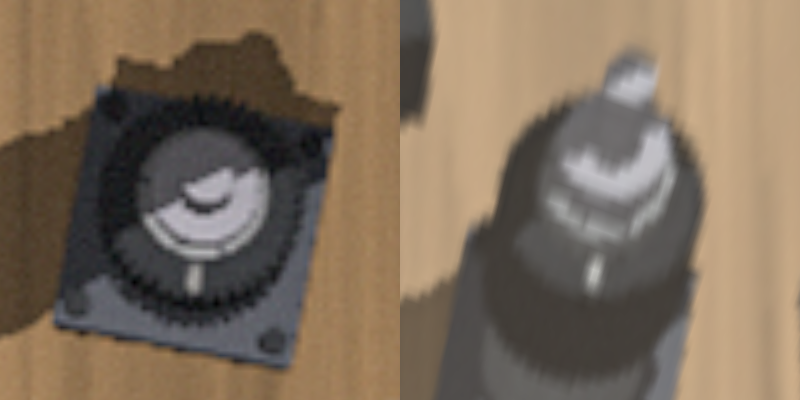

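The line is back at (194,279), about −95° against −98° at the start, so the ring has made two full turns. The spindle is seated and the hand is clear above.

```bash
python3 -c "
from bench import ticket; print(ticket.hand_in())"
```

```text
the job is handed in; nothing more can be done
None
```

I loosened the loaded fixture's ring by two full turns, with its white line back within about 3° of where it started by camera, left the spindle seated, took the hand clear, and handed the job in at about 54 s; the hand-in gave no verdict.

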